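# Set the telescoping stop gauge to its index

### The arm

A 7-joint arm with a two-finger parallel gripper is mounted at the origin on a cart in front of the work surface, level with it; the furniture and walls round the work are solid. World frame = base frame: x ahead of the robot, y to its left, z up, the work surface at z = 0. Lengths are in m, angles in rad, forces in N, time in s.
With the tool pointing down it reaches from about 0.425 to 0.875 m from the base axis. Payload 4.7 kg.
Tool frame: the origin (TCP) lies midway between the tips of the shut fingers; the grasp point (between the pads) lies 19 mm behind it; z points along the fingers, y is the line along which they close (so a half turn about z gives the same grasp; the last joint's range is limited). The gripper opens to 87 mm and grips with 3 to 60 N. Pads are 19 mm wide; open, the fingers measure 117 mm over their backs; the gripper's body (75 mm by 190 mm) begins 51 mm behind the grasp point.
Start: joints at [1.147, 0.321, -0.07, 1.45, 0.023, 1.371, -0.057], TCP at [0.276, -0.589, 0.223] pointing down, gripper open.
Joint ranges: [-2.86, 2.86], [-0.3, 2.09], [-1.38, 1.24], [0.06, 2.45], [-1.56, 4.7], [0.09, 2.05], [-2.69, 2.69]. Speed limits (rad/s): [2.57, 2.57, 3.14, 3.14, 3.14, 3.14, 3.14].

### API

Orientations are given as a rotation vector (axis times angle).
In Python, from bench import ctrl gives the robot as it stands. The module is installed in compiled form; this text tells all that it offers.
- The arm moves only by the shell command python3 -m handwheel 'ROWS' [FORCE]. ROWS is JSON, a list of rows, each a list of 7 numbers: the finger opening in m, from 0 to 0.087, then the shift along the tool's x, y, z in m, then the turn, a rotation vector about the tool's x, y, z in degrees. A call has 1 to 12 rows; each row shifts and turns the commanded pose from where the row before left it, along the tool's axes as they then stand; what a row does not reach is not made up. A row lasts 1/8 s, in which the tool goes at most 62.5 mm and 10.7 degrees, less where a joint would pass 70% of its speed; a pose out of reach is approached as far as the arm can. A call is refused whole if a number of a shift passes 0.0625 or a number of a turn 10.7, either way. A call with a gripper value outside its range is refused whole. The fingers move at their own pace and stop on an object; FORCE is the grip in N (left out, the last holds). Time passes only in rows, so rows that do not move let the fingers close. It gives the time, the measured TCP pose, the force, the opening and the grip force at its end, in the units of the state.
- ctrl.get_state(): the state, without advancing time (a new reading comes with each control period).
- ctrl.get_image(name): name is "scene" or "top" or "wrist"; returns (picture, depth): 480x640x3 uint8, blue, green, red; 480x640 float32, m along the optical axis (not along the pixel's ray), 0 where there is no reading.
- ctrl.camera_info(name): a dict with "intrinsics" (3x3 intrinsics, pixels), "D" ([k1, k2, p1, p2, k3] as OpenCV has them; the pictures are not rectified), "R" (3x3) and "t" (3): a world point X has camera coordinates R X + t. Camera axes: x right, y down, z forward; pixel columns grow to the right and rows downward; lengths in m; the calibration is good to about 2 mm. A picture is of the moment at which its call begins: read the wrist's pose just before it. camera_info takes no time and is no camera call; for the wrist camera it gives the pose at the moment of the call.
- ctrl.close_job(): hands the job in; it is judged then, once.
The state is a dict: "time": time; "joint_positions": joint angles; "qd": joint speeds; "joint_torque": joint torques, N m; "position": TCP position; "tool_rot": TCP orientation; "ft_force": force on the tool from outside, world axes, zero at the start; "torque": the same for the moment, N m; "grip_width": opening from 0.0 (shut) to 1.0 (fully open); "grip_force": force on a finger pad.
Only numpy, scipy, OpenCV 4.12 (cv2) and the standard library are available. Lean on these libraries where they do the work, as an engineer would, in place of code of your own. Each camera call takes 0.05 s, during which the arm holds its last target. There are 200 camera calls.

### The job

Set the telescoping gauge: lift the button guard up off its peg and stand it upright on the table clear of the gauge, then squeeze the lock button on the boom's handle and draw the boom out until its pointer stands at the index block clamped on the scale. The boom springs back if let go, so finish holding it there, still squeezing handle and button; leave the cans, the cup and the marker alone.

Things in the scene. Friction and masses are not known exactly. Their poses are not given: they have to be found in the camera images.
- gauge: Telescoping gauge fixed to the table: grey base plate 110 (x) x 380 (y) x 8 mm, origin at the centre of its underside, z up. Along its y axis lies a square outer tube (y +30 to +180 mm, up to 75 mm high), out of which the boom slides towards the gauge's -y. A scale strip with black lines lies on the plate along its -x edge, the one nearer the robot.
- boom (a joint): How far the sliding boom (22 mm square steel bar, its top 61 mm above the table) is out: 0 = home, grows to 0.13 m as it moves along the gauge's -y. With the lock button out a latch stops it at about 0.002. A spring always pulls it home with 3 to 4.3 N, so it runs back if let go.
- lock_button (a joint): Lock button's travel: 0 = out (locked), 0.006 m = fully pressed in towards the gauge's +x (about 7 N); the boom is free above about 0.0045. It springs out again when let go.
- handle_grip (a point): Where to squeeze, on the boom's handle: an upright grey block 26 (gauge x) x 30 (y) mm, 61 to 125 mm above the table, with a peg on top (10 mm thick, 14 tall). The point is 99 mm above the table, midway between the handle's +x face and the fully pressed button's face, 28 mm apart. Squeeze block and button together along gauge x. Beside it (-x) a latch bracket, up to 68 mm high.
- button_face (a point): Centre of the outer face of the lock button, on the boom's handle: a black ribbed pad 22 mm wide (gauge y), 38 mm tall, 99 mm above the table, standing 8 mm out of the handle's -x face (34 mm over handle and button while it is out). Hidden by the guard at the start.
- pointer_tip (a point): Tip of the thin steel pointer that the boom carries over the scale strip, 19 mm above the table; it moves with the boom along the gauge's -y.
- index_rider: Black index block fixed on the scale, its place along it differing each time: 28 (x) x 10 (y) x 14 mm, 22 mm tall with its round screw; origin at the centre of its underside, axes as the gauge's. The pointer's tip passes close on its +x side and is set when within the block's 10 mm width along y. At the start it is 50 to 110 mm short of it.
- guard: Loose folded aluminium button guard, 62 (x) x 44 (y) mm, about 120 g: two 50 mm cheeks, a 4 mm top plate with a 16 mm eye, a crossbar above. Origin: centre of its underside. It hangs by the eye on the handle's peg, origin 77 mm above the table, cheeks over the button, axes as the gauge's; off the peg after 14 mm up, clear of handle and peg after 65. It can stand on its cheeks.
- guard_bail (a point): Centre of the guard's crossbar: 82 mm above the guard's origin, 10 mm thick (guard x), 52 mm long (guard y), 10 mm high, with 25 mm of free space under it. To be pinched across x.
- can_30: Bystander, to be left alone: filled drinks can, 57 mm across, 156 mm tall, standing loose on the near right; origin at the centre of its underside.
- can_10: Bystander, to be left alone: filled drinks can, 57 mm across, 156 mm tall, standing loose on the right; origin at the centre of its underside.
- sample_cup: Bystander, to be left alone: empty white sample cup, 69 mm across, 84 mm tall, standing loose at the back right; origin at the centre of its underside.
- marker_silver: Bystander, to be left alone: felt marker lying down, 138 mm long, 16 mm thick, lying loose at the back, left of the middle; origin at the centre of its underside.
Things that resemble listed ones, but are neither listed nor needed, are in the scene too. Leave any blue or turquoise look-alike of the guard alone.

How it is judged:
By the outcome, as a careful person would: the job done as asked, in the order asked, and still so for the second after the job is handed in, while the arm keeps its last pose, push and grip.
It also fails if it takes over 46 s, if anything falls off the work surface, if the arm or the gripper's body presses on something with over 40 N, if the wrist force passes 120 N, or if a joint passes its speed limit or range.

## Working session

There is one attempt and no reset: what is moved stays moved. The work goes in short steps, Python scripts to look and compute and a shell command to move; the robot and the scene stay as the last step left them, time stands still between calls to the robot, and variables do not carry over. Pictures are saved under pics/ and viewed, at most 10 in all, crops included, and the job is handed in when it is done.

```bash
mkdir -p pics; python3 - <<'E'
from bench import ctrl
import cv2,numpy as np
s=ctrl.get_state();print(s['time'],s['position'],s['tool_rot'],s['grip_width'])
for n in('scene','top'):
    im,d=ctrl.get_image(n);cv2.imwrite(f'pics/{n}0.png',im);np.save(f'pics/{n}0.npy',d)
    c=ctrl.camera_info(n);print(n,c['t'],np.round(c['R'],3).tolist(),c['intrinsics'],c['D'])
E
```

```text
0.0 [ 0.27526352 -0.58821327  0.22144164] [-3.06478449e+00 -6.81871972e-01  8.52266681e-04] 0.999877039096277
scene [0.38887585 0.31461358 0.87347676] [[-0.792, -0.611, 0.021], [-0.309, 0.37, -0.876], [0.527, -0.7, -0.482]] [[555.57569862   0.         320.46701574]
 [  0.         555.57569862 239.68444669]
 [  0.           0.           1.        ]] [-0.14700316  0.          0.          0.          0.        ]
top [-0.08962925  0.58522311  1.41104003] [[0.03, -1.0, -0.005], [-0.977, -0.029, -0.211], [0.211, 0.011, -0.977]] [[556.149546     0.         313.28674969]
 [  0.         556.149546   239.45037417]
 [  0.           0.           1.        ]] [0.04614865 0.         0.         0.         0.        ]
```

View pics/scene0.png

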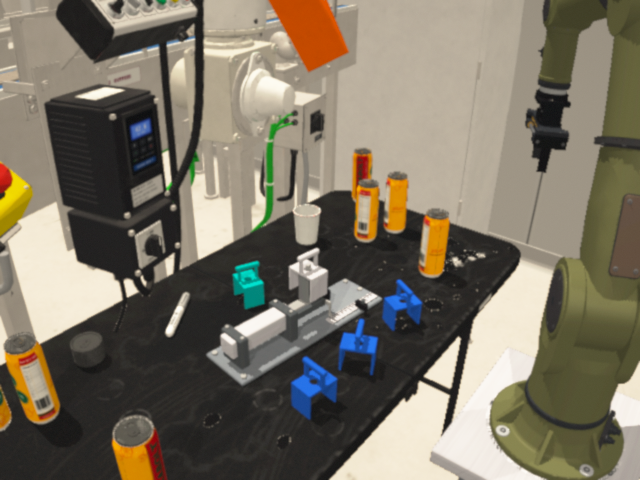

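View pics/top0.png

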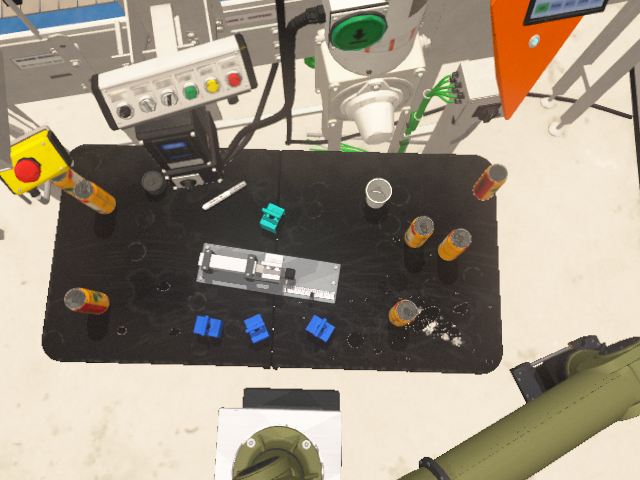

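The scene picture has the gauge at about (295,330) and the aluminium guard on its handle at (310,273). In the top view the plate runs from (200,265) to (340,283) and the guard sits near (270,265). Things that could be taken for the guard are turquoise (248,285) and blue (402,306), (359,347) and (314,387). I choose the bare aluminium one at scene (310,273) / top (270,265). Next is a close crop to check it.

```bash
python3 - <<'E'
import cv2,numpy as np
a=cv2.imread('pics/top0.png')[230:315,190:350];b=cv2.imread('pics/scene0.png')[235:390,195:395]
a=cv2.resize(a,(800,425),interpolation=cv2.INTER_CUBIC)
cv2.imwrite('pics/c1.png',a)
cv2.imwrite('pics/c2.png',cv2.resize(b,None,fx=3.8,fy=3.8,interpolation=cv2.INTER_CUBIC))
E
```

```text
(no output)
```

View pics/c1.png

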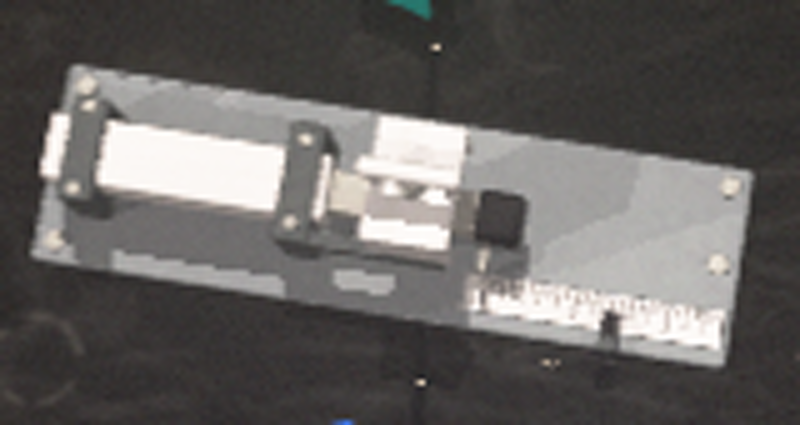

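View pics/c2.png

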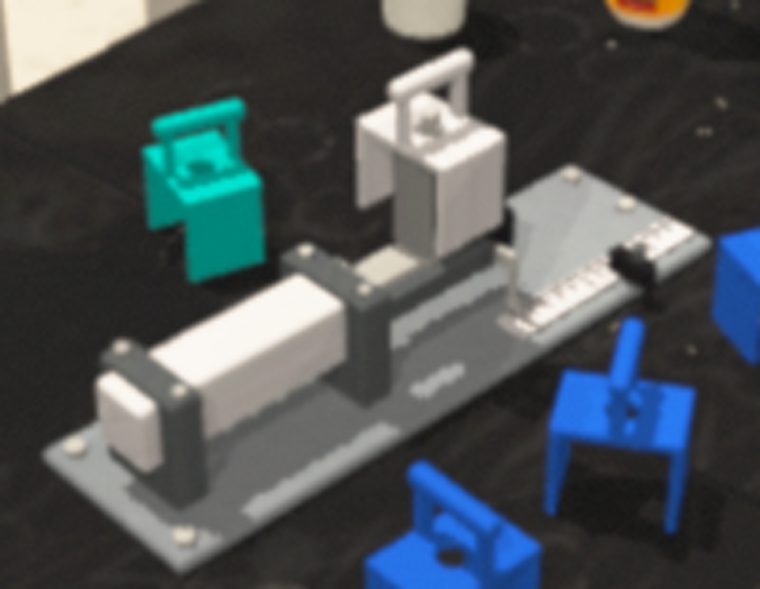

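The crops confirm the choice. The light aluminium guard hangs on the handle, with its bail from (395,95) to (470,57) in the scene crop. The top crop shows the index block at (610,324) and the pointer near (478,280).

```bash
cat > h.py <<'E'
import cv2,numpy as np
from scipy.spatial.transform import Rotation as Ro
from bench import ctrl
def ray(c,uv):
    p=cv2.undistortPoints(np.array(uv,float).reshape(-1,1,2),np.array(c['intrinsics']),np.array(c['D'])).reshape(-1,2)
    R=np.array(c['R']);o=-R.T@np.array(c['t'])
    return o,np.c_[p,np.ones(len(p))]@R
def onz(c,uv,z):
    o,d=ray(c,uv);return o+d*((z-o[2])/d[:,2])[:,None]
def proj(c,X):
    return cv2.projectPoints(np.array(X,float).reshape(-1,3),cv2.Rodrigues(np.array(c['R']))[0],np.array(c['t']),np.array(c['intrinsics']),np.array(c['D']))[0].reshape(-1,2)
def goto(p,yaw,approach=None):
    """tool-frame shift and turn (deg about z) to reach TCP p, pointing down, tool y along world angle yaw"""
    s=ctrl.get_state();R=Ro.from_rotvec(s['tool_rot']);M=R.as_matrix()
    y=np.array([np.cos(yaw),np.sin(yaw),0]);z=np.array([0,0,-1.]);
    T=np.c_[np.cross(y,z),y,z]
    print('t',s['time'],'shift tool',np.round(M.T@(np.array(p)-s['position']),4),'turn deg',np.round((R.inv()*Ro.from_matrix(T)).as_rotvec(degrees=True),2),'J7',s['joint_positions'][6])
E
python3 - <<'E'
from h import *
t=ctrl.camera_info('top');s=ctrl.camera_info('scene')
C=np.array([(70,65),(752,172),(725,367),(32,260)])/5+[190,230]
P=onz(t,C,.008);print(P.round(4))
loc=np.array([(.055,.19),(.055,-.19),(-.055,-.19),(-.055,.19)])
c=P[:,:2].mean(0);H=loc.T@(P[:,:2]-c);a=np.arctan2(H[0,1]-H[1,0],H[0,0]+H[1,1])
print('centre',c,'yaw',np.degrees(a))
R2=np.array([[np.cos(a),-np.sin(a)],[np.sin(a),np.cos(a)]])
print('resid',((loc@R2.T+c)-P[:,:2]).round(4).tolist())
g=lambda p:((p[:,:2]-c)@R2).round(4).tolist()
print('rider top',g(onz(t,[(610/5+190,324/5+230)],.014)),'scene',g(onz(s,[(632/3.8+195,262/3.8+235)],.018)))
print('bail scene',g(onz(s,np.array([(395,95),(470,57),(432,76)])/3.8+[195,235],.159)))
print('bail top',g(onz(t,np.array([(358,165),(460,175)])/5+[190,230],.159)))
print('pointer scene',g(onz(s,np.array([(515,318)])/3.8+[195,235],.019)))
print('look-alike etc',onz(t,[(271,217),(208,327),(258,328),(321,328),(403,313),(419,232),(378,192),(224,195)],.05).round(3).tolist())
for n,uv in(('scene',(308,255)),('top',(271,264))):
    d=np.load(f'pics/{n}0.npy');print(n,d[int(uv[1])-3:int(uv[1])+4,int(uv[0])].round(3))
E
```

```text
[[ 0.5806  0.2279  0.008 ]
 [ 0.5321 -0.1473  0.008 ]
 [ 0.4258 -0.135   0.008 ]
 [ 0.4726  0.2405  0.008 ]]
centre [0.50276816 0.0465299 ] yaw -7.185318821089183
resid [[0.0005, 0.0003], [0.0015, -0.0015], [-0.0014, -0.0001], [-0.0006, 0.0014]]
rider top [[-0.0411, -0.1254]] scene [[-0.0435, -0.1295]]
bail scene [[0.0034, 0.0045], [0.0047, -0.0485], [0.0042, -0.0214]]
bail top [[0.0007, 0.0052], [0.0035, -0.045]]
pointer scene [[-0.0354, -0.0456]]
look-alike etc [[0.649, 0.044, 0.05], [0.351, 0.192, 0.05], [0.352, 0.064, 0.05], [0.357, -0.099, 0.05], [0.402, -0.31, 0.05], [0.619, -0.354, 0.05], [0.727, -0.244, 0.05], [0.707, 0.174, 0.05]]
scene [1.044 1.036 1.035 1.036 1.037 1.036 1.035]
top [1.392 1.359 1.355 1.358 1.35  1.358 1.378]
```

```bash
python3 - <<'E'
from h import *
for y in(-7.2,172.8): goto([.502,.025,.30],np.radians(y))
E
python3 -m handwheel '[[0.087,0,0,-0.05,0,0,0],[0.087,0,0,-0.03,0,0,0]]'
```

```text
t 0.1 shift tool [ 0.4653 -0.4594 -0.0777] turn deg [-1.000e-01 -4.000e-02 -5.771e+01] J7 -0.05692212543855008
t 0.1 shift tool [ 0.4653 -0.4594 -0.0777] turn deg [-5.0000e-02  1.1000e-01  1.2229e+02] J7 -0.05692212543855008
time: 0.35
position: [0.2757, -0.5889, 0.3042]
tool_rot: [3.066, 0.682, 0.0]
ft_force: [0.1, 0.0, -0.8]
grip_width: 0.999
grip_force: 0.0
```

```bash
python3 -m handwheel '[[0.087,0.042,-0.042,0,0,0,0],[0.087,0.042,-0.042,0,0,0,0],[0.087,0.042,-0.042,0,0,0,0],[0.087,0.042,-0.042,0,0,0,0],[0.087,0.042,-0.042,0,0,0,0],[0.087,0.042,-0.042,0,0,0,0],[0.087,0.042,-0.042,0,0,0,0],[0.087,0.042,-0.042,0,0,0,0],[0.087,0.042,-0.042,0,0,0,0],[0.087,0.042,-0.042,0,0,0,0],[0.087,0.042,-0.042,0,0,0,0]]'
python3 -m handwheel '[[0.087,0,0,0,0,0,-10],[0.087,0,0,0,0,0,-10],[0.087,0,0,0,0,0,-10],[0.087,0,0,0,0,0,-10],[0.087,0,0,0,0,0,-10],[0.087,0,0,0,0,0,-7.7],[0.087,0,0,0,0,0,0]]'
python3 - <<'E'
from h import *
goto([.502,.025,.30],np.radians(-7.2))
c=ctrl.camera_info('wrist');im,d=ctrl.get_image('wrist');cv2.imwrite('pics/w1.png',im);np.save('pics/w1.npy',d)
import pickle;pickle.dump(c,open('pics/w1.pkl','wb'))
E
```

```text
time: 1.72
position: [0.4982, 0.0273, 0.3024]
tool_rot: [3.066, 0.681, 0.0]
ft_force: [0.5, -0.5, -0.5]
grip_width: 1.002
grip_force: 0.0
time: 2.6
position: [0.4979, 0.0255, 0.3022]
tool_rot: [-2.358, -2.075, 0.001]
ft_force: [0.4, -0.4, 0.5]
grip_width: 1.0
grip_force: 0.0
t 2.6 shift tool [-0.      0.0042  0.0022] turn deg [-0.04  0.01 -0.1 ] J7 -0.2204553387436452
```

View pics/w1.png

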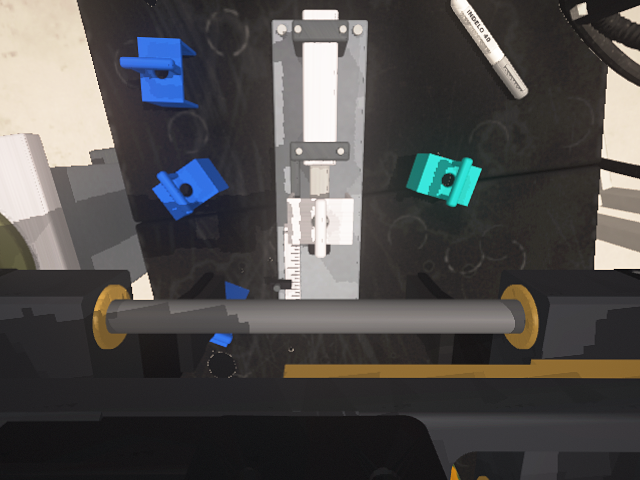

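The wrist view shows the guard with its bail from (320,200) to (320,257). The index block is at (284,285), and the far plate corners are at (272,20) and (368,20).

```bash
python3 - <<'E'
from h import *
import pickle
c=pickle.load(open('pics/w1.pkl','rb'));d=np.load('pics/w1.npy')
print('bail',onz(c,[(320,200),(320,257)],.162).round(4).tolist(), onz(c,[(314,228),(326,228)],.160).round(4).tolist())
o,r=ray(c,[(320,228)]);print('depth bail',(o+r[0]*d[228,320]).round(4))
P=onz(c,[(272,20),(368,20),(285,285)],[.008]*2+[.018]) if 0 else np.r_[onz(c,[(272,20),(368,20)],.008),onz(c,[(284,285)],.016)]
print(P.round(4).tolist(),np.degrees(np.arctan2(*(P[1]-P[0])[1::-1])))
im=cv2.imread('pics/w1.png');cv2.imwrite('pics/w1c.png',cv2.resize(im[180:302,250:390],None,fx=5,fy=4.9,interpolation=cv2.INTER_CUBIC)[:600])
E
```

```text
bail [[0.5059, 0.0512, 0.162], [0.4996, 0.0013, 0.162]] [[0.4977, 0.0274, 0.16], [0.508, 0.0261, 0.16]]
depth bail [0.5029 0.0275 0.1635]
[[0.4765, 0.2406, 0.008], [0.5845, 0.2267, 0.008], [0.4436, -0.0747, 0.016]] -7.3261763298442695
```

View pics/w1c.png

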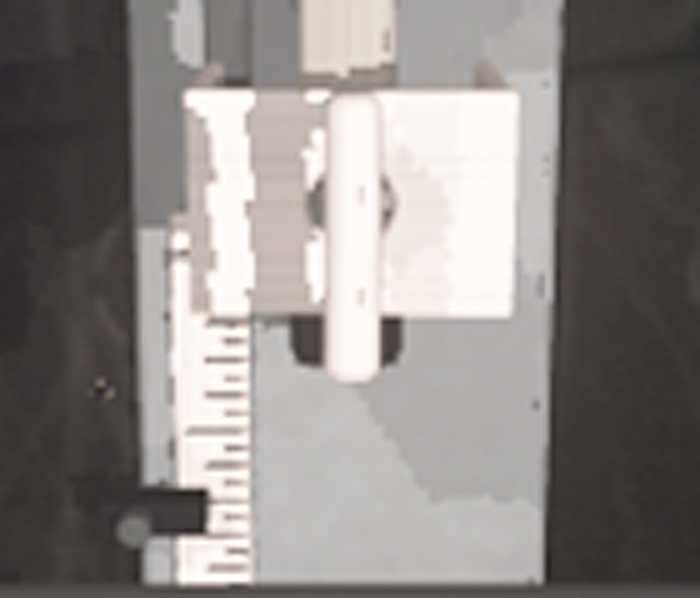

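```bash
python3 -m handwheel '[[0.05,0.001,0.005,0.05,0,0,0],[0.05,0,0,0.05,0,0,0],[0.05,0,0,0.04,0,0,0],[0.05,0,0,0.021,0,0,0],[0.05,0,0,0,0,0,0]]' 20
python3 -c "
from h import *
goto([.503,.026,.141],np.radians(-7.2))"
```

```text
time: 3.28
position: [0.5017, 0.0259, 0.1399]
tool_rot: [-2.356, -2.073, 0.004]
ft_force: [-1.0, 0.3, -0.2]
grip_width: 0.595
grip_force: 0.0
t 3.275 shift tool [ 0.0003  0.0013 -0.0011] turn deg [-0.22  0.   -0.11] J7 -0.2940254221561864
```

```bash
python3 -m handwheel '[[0.0,0,0.001,-0.001,0,0,0],[0.0,0,0,0,0,0,0],[0.0,0,0,0,0,0,0],[0.0,0,0,0,0,0,0],[0.0,0,0,0,0,0,0]]' 25
python3 -m handwheel '[[0.0,0,0,-0.01,0,0,0],[0.0,0,0,-0.02,0,0,0],[0.0,0,0,-0.03,0,0,0],[0.0,0,0,-0.03,0,0,0],[0.0,0,0,0,0,0,0]]'
python3 -c "
from h import *
goto([.64,-.10,.24],np.radians(-7.2))"
```

```text
time: 3.9
position: [0.504, 0.0258, 0.1426]
tool_rot: [-2.357, -2.077, 0.001]
ft_force: [-0.0, -0.6, -1.5]
grip_width: 0.107
grip_force: 24.6
time: 4.53
position: [0.5058, 0.026, 0.2352]
tool_rot: [2.354, 2.075, 0.005]
ft_force: [0.0, 0.5, -1.7]
grip_width: 0.107
grip_force: 24.6
t 4.525 shift tool [-0.1082  0.149  -0.0041] turn deg [ 0.29 -0.   -0.02] J7 -0.24522581329088447
```

```bash
python3 -m handwheel '[[0.0,-0.027,0.037,0,0,0,0],[0.0,-0.027,0.037,0,0,0,0],[0.0,-0.027,0.037,0,0,0,0],[0.0,-0.027,0.037,0,0,0,0],[0.0,0,0,0.04,0,0,0],[0.0,0,0,0.05,0,0,0],[0.0,0,0,0.05,0,0,0],[0.0,0,0,0.02,0,0,0],[0.0,0,0,0,0,0,0]]'
python3 -c "
from h import *
goto([.64,-.10,.065],np.radians(-7.2))"
```

```text
time: 5.65
position: [0.6363, -0.0998, 0.071]
tool_rot: [-2.355, -2.076, 0.003]
ft_force: [-0.7, -0.3, -1.4]
grip_width: 0.114
grip_force: 24.9
t 5.65 shift tool [0.0002 0.0037 0.0059] turn deg [-0.19 -0.02 -0.01] J7 -0.21024744103645246
```

```bash
python3 -m handwheel '[[0.0,0,0,0.003,0,0,0],[0.0,0,0,0.002,0,0,0],[0.0,0,0,0,0,0,0]]'
python3 -m handwheel '[[0.0,0,0,0.001,0,0,0],[0.0,0,0,0,0,0,0]]'
```

```text
time: 6.02
position: [0.638, -0.1001, 0.0686]
tool_rot: [2.356, 2.076, 0.001]
ft_force: [-0.2, -0.0, -1.2]
grip_width: 0.112
grip_force: 24.9
time: 6.28
position: [0.6375, -0.1, 0.0667]
tool_rot: [2.357, 2.077, -0.0]
ft_force: [0.5, 1.0, -1.9]
grip_width: 0.112
grip_force: 24.9
```

```bash
python3 -m handwheel '[[0.0,0,0,0.001,0,0,0],[0.0,0,0,0.001,0,0,0],[0.0,0,0,0,0,0,0]]'

```

```text
time: 6.65
position: [0.6377, -0.1, 0.0659]
tool_rot: [2.356, 2.077, 0.0]
ft_force: [-2.4, -0.3, 5.9]
grip_width: 0.11
grip_force: 24.9
```

Contact with the table, so I release, lift clear and look at the gauge.

```bash
python3 -m handwheel '[[0.04,0,0,-0.001,0,0,0],[0.04,0,0,0,0,0,0],[0.04,0,0,0,0,0,0],[0.06,0,0,-0.03,0,0,0],[0.087,0,0,-0.06,0,0,0],[0.087,0.03,-0.04,-0.06,0,0,0],[0.087,0.04,-0.05,-0.04,0,0,0],[0.087,0.01,-0.04,0,0,0,0],[0.087,0,0,0,0,0,0]]'
python3 - <<'E'
from h import *
import pickle
for n in('wrist','top','scene'):
    c=ctrl.camera_info(n);im,d=ctrl.get_image(n);cv2.imwrite(f'pics/{n}2.png',im);np.save(f'pics/{n}2.npy',d);pickle.dump(c,open(f'pics/{n}2.pkl','wb'))
a=cv2.imread('pics/wrist2.png')[:300,150:490];b=cv2.imread('pics/scene2.png')[215:345,225:400]
cv2.imwrite('pics/m2.png',np.hstack([cv2.resize(a,(400,353)),cv2.resize(b,(400,297)).copy() if 0 else cv2.resize(cv2.imread('pics/scene2.png')[215:369,225:400],(400,353))]))
E
```

```text
time: 7.78
position: [0.5317, -0.0174, 0.2374]
tool_rot: [2.352, 2.079, -0.002]
ft_force: [0.4, -0.6, -0.8]
grip_width: 0.981
grip_force: 0.0
```

View pics/m2.png

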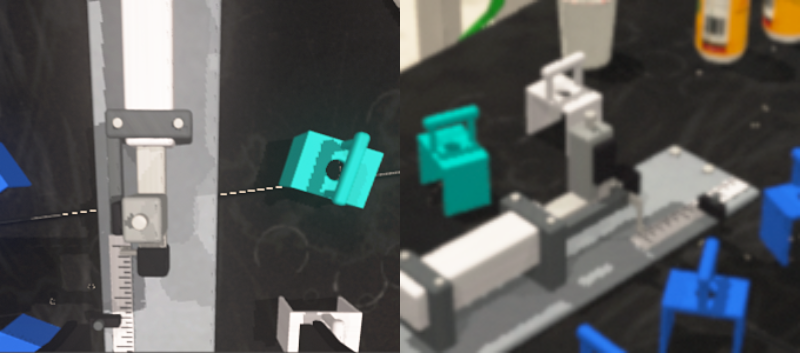

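The guard stands upright on the table at scene-crop (565,95), and handle and button are bare. In the wrist crop the handle top is (122–168, 196–243), the peg is at (139,221) and the rider is at (113,321).

```bash
python3 - <<'E'
from h import *
import pickle
c=pickle.load(open('pics/wrist2.pkl','rb'));d=np.load('pics/wrist2.npy')
f=lambda L:np.array(L)/1.1765+[150,0]
a=np.radians(-7.25);R2=np.array([[np.cos(a),-np.sin(a)],[np.sin(a),np.cos(a)]]);o=np.array([.503,.0465])
g=lambda p:((p[:,:2]-o)@R2).round(4).tolist()
P=onz(c,f([(122,196),(168,196),(168,243),(122,243)]),.125);print('handle top',P.round(4).tolist(),g(P),P.mean(0))
P=onz(c,f([(139,221)]),.139);print('peg',P,g(P))
P=onz(c,f([(106,89),(192,89)]) if 0 else f([(88,20),(222,20)]),.008);print('plate edges',g(P))
P=onz(c,f([(104,314),(122,314),(122,327),(104,327)]),.014);print('rider',P.round(4).tolist(),g(P))
b=pickle.load(open('pics/scene2.pkl','rb'));h=lambda L:np.array(L)/2.2857+[225,215]
# pointer & rider in scene crop, x offset 400
P=onz(b,h([(640-400,232)]),.019);print('pointer sc',g(P))
P=onz(b,h([(715-400,200)]),.018);print('rider sc',g(P))
cv2.imwrite('pics/p2.png',cv2.resize(cv2.imread('pics/scene2.png')[250:330,315:405],None,fx=6.6,fy=6.6,interpolation=cv2.INTER_CUBIC))
E
```

```text
handle top [[0.4934, 0.0428, 0.125], [0.5225, 0.0392, 0.125], [0.5184, 0.0093, 0.125], [0.4884, 0.013, 0.125]] [[-0.0091, -0.0049], [0.0203, -0.0048], [0.0199, -0.035], [-0.0103, -0.0351]] [0.50566972 0.02604942 0.125     ]
peg [[0.50366921 0.02696019 0.139     ]] [[0.0031, -0.0193]]
plate edges [[-0.051, 0.1319], [0.0596, 0.1324]]
rider [[0.4389, -0.0673, 0.014], [0.456, -0.0694, 0.014], [0.4539, -0.0825, 0.014], [0.4365, -0.0803, 0.014]] [[-0.0493, -0.121], [-0.032, -0.1209], [-0.0325, -0.1341], [-0.0499, -0.1342]]
pointer sc [[-0.0298, -0.0501]]
rider sc [[-0.0424, -0.1357]]
```

View pics/p2.png

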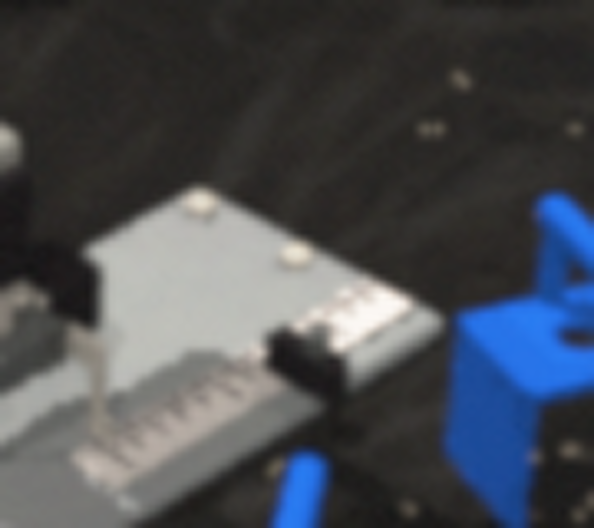

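```bash
python3 - <<'E'
from h import *
goto([.504,.0267,.16],np.radians(-7.25))
import pickle
b=pickle.load(open('pics/scene2.pkl','rb'))
a=np.radians(-7.25);R2=np.array([[np.cos(a),-np.sin(a)],[np.sin(a),np.cos(a)]]);o=np.array([.503,.0465])
g=lambda p:((p[:,:2]-o)@R2).round(4).tolist()
h=lambda L:np.array(L)/6.6+[315,250]
print('ptr',g(onz(b,h([(98,435)]),.019)),'rider near corners top',g(onz(b,h([(268,340),(340,370),(300,318)]),.014)),'base',g(onz(b,h([(268,362),(335,398)]),.008)))
E
```

```text
t 7.925 shift tool [ 0.0426 -0.0357  0.0765] turn deg [ 0.03  0.02 -0.03] J7 -0.1936081565351734
ptr [[-0.0282, -0.0513]] rider near corners top [[-0.0259, -0.1319], [-0.0526, -0.1361], [-0.0248, -0.1485]] base [[-0.0286, -0.1294], [-0.0562, -0.1302]]
```

```bash
python3 -m handwheel '[[0.087,0.0215,-0.018,0,0,0,0],[0.087,0.021,-0.0178,0.02,0,0,0],[0.087,0,0,0.0565,0,0,0],[0.087,0,0,0,0,0,0]]'
python3 -c "
from h import *
goto([.504,.0267,.080],np.radians(-7.25))"
```

```text
time: 8.43
position: [0.5005, 0.0269, 0.1564]
tool_rot: [-2.352, -2.072, 0.009]
ft_force: [0.0, 0.4, 1.2]
grip_width: 1.001
grip_force: 0.0
t 8.425 shift tool [0.0002 0.0041 0.0764] turn deg [-0.51 -0.02  0.01] J7 -0.28531463714954114
```

```bash
python3 -m handwheel '[[0.087,0,0,0,0,0,0],[0.087,0,0.002,0.04,0,0,0],[0.087,0,0,0.034,0,0,0],[0.087,0,0,0,0,0,0],[0.087,0,0,0,0,0,0]]'
python3 -c "
from h import *
goto([.504,.0267,.080],np.radians(-7.25))"
```

```text
time: 9.05
position: [0.5073, 0.0273, 0.0885]
tool_rot: [2.356, 2.075, 0.004]
ft_force: [0.7, -0.9, 0.4]
grip_width: 0.999
grip_force: 0.0
t 9.05 shift tool [-0.001  -0.0032  0.0085] turn deg [ 0.2  -0.03 -0.  ] J7 -0.34568572587596774
```

```bash
python3 -m handwheel '[[0.087,0,0,0.006,0,0,0],[0.087,0,0,0,0,0,0],[0.087,0,0,0,0,0,0],[0.087,0,0,0,0,0,0]]'
python3 -c "
from h import *
goto([.504,.0267,.080],np.radians(-7.25))"
```

```text
time: 9.55
position: [0.5053, 0.0273, 0.0804]
tool_rot: [2.356, 2.077, 0.0]
ft_force: [0.2, 0.2, -0.4]
grip_width: 1.001
grip_force: 0.0
t 9.55 shift tool [-0.0008 -0.0012  0.0004] turn deg [0.02 0.01 0.04] J7 -0.3518210975065559
```

```bash
python3 -m handwheel '[[0.0,-0.001,-0.001,0,0,0,0],[0.0,0,0,0,0,0,0],[0.0,0,0,0,0,0,0],[0.0,0,0,0,0,0,0],[0.0,0,0,0,0,0,0],[0.0,0,0,0,0,0,0]]' 30
```

```text
time: 10.3
position: [0.5024, 0.0266, 0.0799]
tool_rot: [-2.355, -2.076, 0.005]
ft_force: [-5.5, 0.5, 5.0]
grip_width: 0.4
grip_force: 2.9
```

```bash
python3 -m handwheel '[[0.0,0,0,0,0,0,0],[0.0,0,0,0,0,0,0],[0.0,0,0,0,0,0,0]]'
```

```text
time: 10.68
position: [0.502, 0.0266, 0.0799]
tool_rot: [-2.354, -2.076, 0.006]
ft_force: [-6.4, 0.1, 4.6]
grip_width: 0.304
grip_force: 30.0
```

```bash
python3 -m handwheel '[[0.0,0,-0.002,0,0,0,0],[0.0,-0.004,0,0,0,0,0],[0.0,-0.004,0,0,0,0,0],[0.0,0,0,0,0,0,0]]'
```

```text
time: 11.18
position: [0.5009, 0.0185, 0.0799]
tool_rot: [-2.357, -2.076, 0.0]
ft_force: [1.8, 2.9, -3.8]
grip_width: 0.299
grip_force: 30.0
```

```bash
python3 -m handwheel '[[0.0,-0.008,0,0,0,0,0],[0.0,-0.01,0,0,0,0,0],[0.0,-0.01,0,0,0,0,0],[0.0,-0.01,0,0,0,0,0],[0.0,-0.01,0,0,0,0,0],[0.0,-0.01,0,0,0,0,0],[0.0,-0.006,0,0,0,0,0],[0.0,0,0,0,0,0,0],[0.0,0,0,0,0,0,0]]'
python3 - <<'E'
from h import *
import pickle
for n in('wrist','top','scene'):
    c=ctrl.camera_info(n);im,d=ctrl.get_image(n);cv2.imwrite(f'pics/{n}3.png',im);np.save(f'pics/{n}3.npy',d);pickle.dump(c,open(f'pics/{n}3.pkl','wb'))
s=cv2.imread('pics/scene3.png')[245:345,305:405];t=cv2.imread('pics/top3.png')[235:315,240:350]
cv2.imwrite('pics/m3.png',np.hstack([cv2.resize(s,(400,400),interpolation=cv2.INTER_CUBIC),cv2.resize(t,(400,400),interpolation=cv2.INTER_CUBIC)]))
E
```

```text
time: 12.3
position: [0.4927, -0.0448, 0.08]
tool_rot: [-2.357, -2.077, 0.001]
ft_force: [1.3, 2.8, -6.3]
grip_width: 0.304
grip_force: 30.0
```

View pics/m3.png

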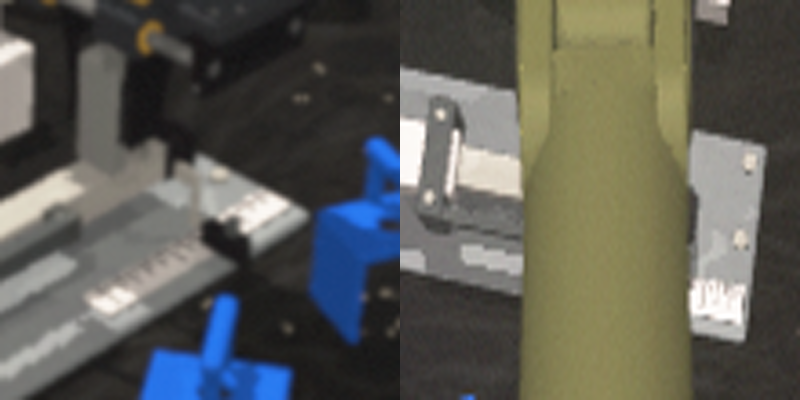

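The scene crop shows the pointer tip near (198,230), just short of the rider, whose near corner is about (205,222). The top view is blocked by the arm. I'll quantify the gap in the scene camera.

```bash
python3 - <<'E'
from h import *
import pickle
b=pickle.load(open('pics/scene3.pkl','rb'))
a=np.radians(-7.25);R2=np.array([[np.cos(a),-np.sin(a)],[np.sin(a),np.cos(a)]]);o=np.array([.503,.0465])
g=lambda p:((p[:,:2]-o)@R2).round(4).tolist()
h=lambda L:np.array(L)/6.6+[315,250]
print('corners -y',g(onz(b,h([(445,320),(200,185)]),.008)))
print('corners +y',g(onz(b,np.array([(42,455),(180,570)])/3.8+[195,235],.008)))
m=lambda L:np.array(L)/4+[305,245]
print('ptr now',g(onz(b,m([(198,230)]),.019)))
# predicted pixels (in m3-like crop, x4) of pointer tip now and rider box for centre candidates
def W(x,y,z): return np.r_[o+R2@[x,y],z]
for yy in(-.0513,-.1233): print('ptr px',yy,((proj(b,[W(-.028,yy,.019)])-[305,245])*4).round(0))
for yc in(-.129,-.132,-.135):
    print(yc,((proj(b,[W(x,yc+s,z) for z in(.014,.008) for x,s in((-.028,.005),(-.056,.005),(-.028,-.005),(-.056,-.005))])-[305,245])*4).round(0).tolist())
s=cv2.imread('pics/scene2.png');G=cv2.cvtColor(s,cv2.COLOR_BGR2GRAY)
print('cols 350..371 rows 294..314');print(G[296:313,350:372])
E
```

```text
corners -y [[-0.0528, -0.1887], [0.0572, -0.1904]]
corners +y [[0.0551, 0.1917], [-0.0536, 0.1921]]
ptr now [[-0.0312, -0.122]]
ptr px -0.0513 [[ 99. 284.]]
ptr px -0.1233 [[195. 226.]]
-0.129 [[195.0, 234.0], [236.0, 257.0], [208.0, 226.0], [248.0, 249.0], [195.0, 243.0], [235.0, 266.0], [207.0, 235.0], [248.0, 258.0]]
-0.132 [[199.0, 231.0], [240.0, 254.0], [212.0, 224.0], [252.0, 246.0], [199.0, 241.0], [239.0, 264.0], [211.0, 233.0], [251.0, 256.0]]
-0.135 [[203.0, 229.0], [243.0, 252.0], [216.0, 222.0], [256.0, 244.0], [202.0, 238.0], [243.0, 261.0], [215.0, 231.0], [255.0, 253.0]]
cols 350..371 rows 294..314
[[190 187 187 187 188 189 189 190 191 189 187 190 200 203 202 202 205 208
  224 242 243 244]
 [189 188 187 188 188 189 189 188 190 189 188 198 220 222 206 219 234 229
  230 245 248 248]
 [190 188 188 189 188 188 185 179 177 188 199 203 201 195 206 232 243 245
  245 247 248 247]
 [190 190 190 190 185 177 162 135 131 171 205 183 152 138 156 197 230 243
  247 247 243 232]
 [191 190 190 187 175 138 104  74  71 105 136 136 117 111 135 186 221 232
  242 239 212 178]
 [189 190 192
[... 403 characters left out ...]
7  27  33  35  39  39  50  96
  147 161 153 134]
 [135 135 136 147 147 121  88  55  33  26  26  28  28  29  34  33  41  80
  124 134 121 100]
 [159 158 148 150 155 150 134 103  67  42  29  28  29  28  28  27  35  67
  100 104  89  69]
 [159 167 166 163 158 156 150 131 102  71  47  33  28  29  26  27  33  58
   80  72  56  45]
 [139 152 167 161 153 148 140 124 110  97  79  62  47  35  28  27  30  44
   54  50  43  40]
 [158 156 162 154 141 129 119 113 110 107 103  94  76  54  37  30  30  35
   41  44  44  45]
 [170 165 155 137 124 117 113 111 111 110 109 103  89  71  46  31  32  38
   42  46  44  43]
 [164 154 137 125 122 119 118 114 111 108 103  95  81  61  39  31  34  42
   43  43  41  41]]
```

```bash
python3 - <<'E'
from h import *
np.set_printoptions(linewidth=200)
G=lambda n:cv2.cvtColor(cv2.imread(f'pics/{n}.png'),cv2.COLOR_BGR2GRAY)
print('top0 rows288-303 cols304-322');print(G('top0')[288:304,304:322])
print('w1 rows276-294 cols262-300');print(G('w1')[276:294,264:300:2])
print('w2 rows262-284 cols232-262');print(G('wrist2')[262:284,230:262:2])
print('scene3 rows 284-308, cols 346-372');print(G('scene3')[284:310,346:372])
E
```

```text
top0 rows288-303 cols304-322
[[246 221 215 209 226 166 196 184 182 186 193 188 187 188 186 186 185 186]
 [241 200 242 204 246 225 226 228 234 236 238 231 200 169 145 182 187 188]
 [242 185 221 223 217 219 231 243 204 243 205 244 207 246 221 249 213 226]
 [225 232 250 247 225 242 227 237 196 246 219 233 195 243 189 226 227 226]
 [225 233 250 245 225 240 192 108 129 193 216 238 223 242 229 225 228 235]
 [205 249 249 248 245 240 191  70  68  93 163 210 222 245 249 235 251 251]
 [249 241 241 242 243 233  96  70  73 118 214 242 243 245 247 233 250 250]
 [163 167 165 203 229 240 101  66  71 115 213 241 241 241 244 250 251 251]
 [187 186 177 176 176 159  88  71  71 117 224 248 246 240 242 249 249 247]
 [181 183 175 175 175 162  96 106  89 102 166 166 154 153 136 196 231 249]
 [158 165 163 169 167 136 118 117 110 100 172 169 171 175 186 186 186 187]
 [ 61  66  76  95 103 104 107 113 108 105 168 173 173 186 185 186 185 187]
 [ 67  64  68  63  54  52  60  69  61  76 105 124 131 151 171 180 183 188]
 [ 64  64  62  62  64  62  52  57  52  47  48  52  57  59  78 100 112 145]
 [ 60  58  53  55  56
[... 5126 characters left out ...]
  27  29  32  48  59  63  77 110 140 150 175 186 187 183]
 [114 118 118 118 123 123 122 121 106  64  32  26  25  27  29  34  43  46  42  47  67 117 168 182 177 163]
 [119 125 125 118 124 137 133 135 127  85  47  31  25  25  27  26  28  30  31  30  46  95 146 162 153 134]
 [128 136 132 132 135 134 135 147 148 122  89  56  35  26  25  26  26  27  28  31  39  80 123 134 122 101]
 [126 138 145 148 161 158 147 149 155 150 134 103  65  42  29  26  27  24  27  26  34  68 100 104  90  68]
 [143 144 141 146 159 167 166 162 159 156 150 132 102  72  47  34  28  25  27  27  33  57  81  72  56  44]
 [151 162 160 147 140 151 166 161 155 150 139 124 109  97  79  62  45  32  26  26  30  44  55  50  44  41]]
```

```bash
python3 - <<'E'
from h import *
import pickle
L=lambda n:pickle.load(open(f'pics/{n}.pkl','rb'))
a=np.radians(-7.25);R2=np.array([[np.cos(a),-np.sin(a)],[np.sin(a),np.cos(a)]]);o=np.array([.503,.0465])
g=lambda c,uv,z:((onz(c,[uv],z)[:,:2]-o)@R2).round(4)[0]
for n,nb,ft,u in(('w1',279.3,288.6,291),('wrist2',266.4,277.4,252)):
    c=L(n);print(n,'near bottom',g(c,(u,nb),.008),'far top',g(c,(u,ft),.022))
t=ctrl.camera_info('top');print('top: edges',g(t,(309.6,294.5),.022),g(t,(313.4,294.5),.022))
b=L('scene3');print('scene base',g(b,(355.3,305.3),.008),'top',g(b,(355.3,299.5),.022),'tip',g(b,(355.5,298),.019))
c=L('wrist2');print('peg/handle wrist2 plate check', 'cam',(-np.array(c['R']).T@np.array(c['t'])).round(3))
E
cat > /dev/null; python3 -c "
import cv2,numpy as np
np.set_printoptions(linewidth=200)
print(cv2.cvtColor(cv2.imread('pics/scene2.png'),6)[300:324,318:342])"
```

```text
w1 near bottom [-0.0347 -0.1226] far top [-0.034  -0.1305]
wrist2 near bottom [-0.035  -0.1223] far top [-0.0329 -0.1306]
top: edges [-0.0423 -0.1191] [-0.0407 -0.1292]
scene base [-0.0292 -0.1277] top [-0.0279 -0.1281] tip [-0.0217 -0.1358]
peg/handle wrist2 plate check cam [0.54  0.049 0.4  ]
[[ 74  75  76  71  68  65  72 103 127 127 118 131 154 168 172 178 187 189 189 190 190 191 190 191]
 [ 74  75  74  67  61  61  75 106 127 137 140 149 158 166 172 178 186 190 188 190 190 190 190 189]
 [ 72  71  66  65  60  62  75 103 119 130 136 145 153 164 173 183 189 190 190 189 190 188 189 188]
 [ 68  66  64  63  62  63  78 110 123 128 131 136 145 161 175 187 191 191 190 189 189 189 188 183]
 [ 65  66  65  65  69  76  97 131 140 136 133 135 141 163 180 188 190 190 189 189 189 184 178 169]
 [ 65  66  68  73  89 113 130 155 159 151 142 138 142 163 183 189 188 188 186 185 175 159 145 138]
 [ 69  82  96 110 127 151 160 167 167 162 149 137 141 164 183 187 186 184 177 168 147 132 124 122]
 [ 90 123 147 154 160 166 168 170 169 165 152 136 139 162 182 187 183 171 149 137 127 123 122 122]
 [126 153 16
[... 872 characters left out ...]
9 169]
 [105 109 114 116 118 119 119 121 126 134 137 127 127 138 138 151 157 149 151 168 173 172 171 164]
 [112 114 113 115 114 112 112 122 143 154 157 152 144 137 137 153 168 169 167 171 172 170 163 147]
 [114 114 112 112 112 112 112 127 155 169 178 174 169 159 141 140 157 167 171 170 166 154 139 129]
 [117 117 116 117 118 118 116 121 141 166 188 186 179 174 166 156 145 156 162 160 150 131 122 119]
 [120 118 118 118 120 121 119 119 125 144 176 186 179 176 174 169 162 157 148 137 128 119 118 118]
 [118 118 119 119 119 119 119 118 121 131 158 165 163 168 172 167 155 138 129 123 118 117 118 119]
 [118 119 120 119 119 119 119 118 119 123 136 146 141 153 161 153 135 121 119 118 119 118 119 117]]
```

```bash
python3 - <<'E'
from h import *
a=np.radians(-7.25);R2=np.array([[np.cos(a),-np.sin(a)],[np.sin(a),np.cos(a)]]);o=np.array([.503,.0465])
g=lambda c,uv,z:((onz(c,[uv],z)[:,:2]-o)@R2).round(4)[0]
b=ctrl.camera_info('scene')
for uv in((353.2,301),(329.3,315.3),(329.3,314),(329.3,316.5)):print(uv,g(b,uv,.019))
for uv in((355.3,305.3),(355.3,304.5)):print(g(b,uv,.008))
def W(x,y,z): return np.r_[o+R2@[x,y],z]
print('tip px at travel +5..15mm',[(i,proj(b,[W(-.028+(-.0005),g(b,(353.2,301),.019)[1]-i/1000,.019)]).round(1).tolist()) for i in(5,8,10,13)])
# plate corner in scene2, subpixel
G=cv2.cvtColor(cv2.imread('pics/scene2.png'),cv2.COLOR_BGR2GRAY)
k=cv2.cornerSubPix(G,np.array([[[382.,298.]],[[345.,278.]]],np.float32),(4,4),(-1,-1),(3,30,.01)).reshape(-1,2);print(k,[g(b,q,.008) for q in k])
T=cv2.cvtColor(cv2.imread('pics/top0.png'),cv2.COLOR_BGR2GRAY);t=ctrl.camera_info('top')
k=cv2.cornerSubPix(T,np.array([[[340.,264.]],[[334.7,303.]],[[203.6,242.6]],[[196.,281.6]]],np.float32),(4,4),(-1,-1),(3,30,.01)).reshape(-1,2);print(k,[g(t,q,.008) for q in k])
E
```

```text
(353.2, 301) [-0.0257 -0.1241]
(329.3, 315.3) [-0.026 -0.052]
(329.3, 314) [-0.0229 -0.0552]
(329.3, 316.5) [-0.0288 -0.0491]
[-0.0292 -0.1277]
[-0.0273 -0.1299]
tip px at travel +5..15mm [(5, [[355.8, 300.6]]), (8, [[356.7, 300.0]]), (10, [[357.4, 299.7]]), (13, [[358.3, 299.1]])]
[[382.12027 298.22223]
 [344.76624 277.70108]] [array([-0.0518, -0.189 ]), array([ 0.059 , -0.1905])]
[[340.01257 264.178  ]
 [334.07083 302.55243]
 [204.34561 242.53865]
 [195.85696 280.66467]] [array([ 0.0538, -0.1875]), array([-0.0518, -0.187 ]), array([0.0555, 0.1891]), array([-0.0514,  0.1908])]
```

```bash
python3 - <<'E'
from h import *
import pickle
np.set_printoptions(linewidth=220)
a=np.radians(-7.25);R2=np.array([[np.cos(a),-np.sin(a)],[np.sin(a),np.cos(a)]]);o=np.array([.503,.0465])
def W(x,y,z): return np.r_[o+R2@[x,y],z]
w=pickle.load(open('pics/wrist2.pkl','rb'));t=ctrl.camera_info('top')
for n,c in(('wrist2',w),('top0',t)):
    G=cv2.cvtColor(cv2.imread(f'pics/{n}.png'),6);p=proj(c,[W(-.028,-.05,.019)])[0].round().astype(int);print(n,p,proj(c,[W(-.02,-.05,.05)]).round())
    r=14 if n=='wrist2' else 9
    print(G[p[1]-r:p[1]+r,p[0]-r:p[0]+r+6])
s=cv2.imread('pics/scene3.png')[275:325,330:380];q=cv2.imread('pics/wrist2.png')[200:300,220:320]
cv2.imwrite('pics/f.png',np.hstack([cv2.resize(s,(400,400),interpolation=cv2.INTER_CUBIC),cv2.resize(q,(400,400),interpolation=cv2.INTER_CUBIC)]))
E
```

```text
wrist2 [254 205] [[257. 210.]]
[[130 130 127 109  79  63  54  58  60  62  64  65  64  71 117 148 145 143 139 129 129 131 169 218 227 229 229 228 228 228 228 229 229 217]
 [129 129 128 111  80  64  54  58  61  63  61  61  63  73 115 154 168 177 167 138 129 126 143 192 223 226 228 228 228 227 227 228 223 202]
 [130 130 128 110  81  65  56  57  59  63  62  61  61  72 115 156 177 191 190 163 134 139 142 160 200 221 226 227 229 229 228 223 204 182]
 [130 129 127 109  83  66  56  57  60  62  63  60  55  68 114 154 175 188 195 184 167 171 178 173 178 199 210 217 221 221 217 203 180 171]
 [130 130 127 110  83  66  54  57  60  61  63  59  50  61 110 154 174 188 193 194 195 194 195 194 190 181 182 190 194 184 181 179 174 176]
 [129 130 129 112  82  65  54  56  60  61  64  61  52  57 106 152 174 188 193 192 193 193 193 193 193 194 192 187 179 170 168 172 178 178]
 [128 129 129 115  87  67  53  55  59  61  64  62  51  57 102 151 173 186 192 192 192 192 192 193 191 193 193 194 192 182 176 177 177 177]
 [127 128 129 121 103  85  61  50  53  56  58  58  49  52 100 150 173 185 192 191 193 192 191 19
[... 3935 characters left out ...]
1 159]
 [113 110 112 110 113 113 121 150 166 167 157 140 128 150 117 150 119 147 168 241 206 244 226 231]
 [112 114 111 109 112 112 125 168 197 236 122 165 168 158 126 163 153 175 204 244 222 222 221 220]
 [112 112 114 111 112 110 121 169 196 234 120 201 249 243 204 244 177 171 233 249 245 231 245 231]
 [111 111 113 112 113 121 133 163 196 239 129 210 249 249 249 249 249 246 233 249 243 208 249 249]
 [109 110 116 118 113 126 142 175 231 246 174 205 247 247 247 248 248 247 248 248 249 249 250 249]
 [116 111 119 120 117 120 120 135 175 153 132 155 208 232 251 250 246 246 246 247 248 248 248 248]
 [119 118 116 117 118 119 117 136 178 178 182 177 180 178 173 163 164 149 198 231 251 250 250 245]]
```

```bash
python3 - <<'E'
from h import *
import pickle
a=np.radians(-7.25);R2=np.array([[np.cos(a),-np.sin(a)],[np.sin(a),np.cos(a)]]);o=np.array([.503,.0465])
g=lambda c,uv,z:((onz(c,[uv],z)[:,:2]-o)@R2).round(4)[0]
w=pickle.load(open('pics/wrist2.pkl','rb'));t=ctrl.camera_info('top');b=ctrl.camera_info('scene')
print('top tip',[g(t,(285.8,v),.019) for v in(282.5,283.5,284.5)],'rider',g(t,(311.5,294.5),.022))
print('wrist arm end',[(z,g(w,(250.7,214.5),z)) for z in(.03,.04,.05,.06)])
d=np.load('pics/wrist2.npy');p=d[208:220:2,250:270:3];print(p.round(3));c=w;print('z of arm: cam z .400 -> depth to', .4)
print('scene tip candidates by x',[(v,g(b,(329.3,v),.019)) for v in(314,315,316,317,318)])
E
```

```text
top tip [array([-0.0201, -0.0509]), array([-0.0227, -0.0513]), array([-0.0254, -0.0518])] rider [-0.0415 -0.1242]
wrist arm end [(0.03, array([-0.03  , -0.0581])), (0.04, array([-0.0282, -0.0563])), (0.05, array([-0.0264, -0.0546])), (0.06, array([-0.0246, -0.0528]))]
[[0.392 0.39  0.393 0.391 0.394 0.392 0.342]
 [0.392 0.38  0.371 0.379 0.394 0.395 0.342]
 [0.392 0.359 0.357 0.359 0.36  0.359 0.341]
 [0.393 0.354 0.355 0.354 0.354 0.355 0.34 ]
 [0.392 0.356 0.354 0.356 0.354 0.354 0.341]
 [0.394 0.394 0.394 0.393 0.398 0.398 0.342]]
z of arm: cam z .400 -> depth to 0.4
scene tip candidates by x [(314, array([-0.0229, -0.0552])), (315, array([-0.0253, -0.0527])), (316, array([-0.0276, -0.0503])), (317, array([-0.03  , -0.0479])), (318, array([-0.0323, -0.0455]))]
```

View pics/f.png

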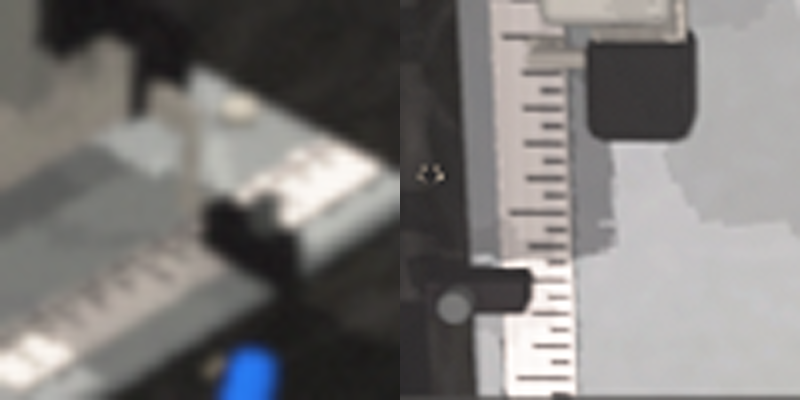

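Crop f, left, shows the pointer at column 190 just beside the rider's near edge at 205. On the right, before drawing, the pointer arm is at row 55 and the rider at row 288. Depth readings should settle the remaining gap.

```bash
python3 - <<'E'
from h import *
import pickle
np.set_printoptions(linewidth=200,suppress=True)
a=np.radians(-7.25);R2=np.array([[np.cos(a),-np.sin(a)],[np.sin(a),np.cos(a)]]);o=np.array([.503,.0465])
def cloud(c,d,u0,u1,v0,v1,z0,z1):
    uv=np.array([(u,v) for v in range(v0,v1) for u in range(u0,u1)]);O,r=ray(c,uv);X=O+r*d[uv[:,1],uv[:,0]][:,None]
    q=np.c_[uv,(X[:,:2]-o)@R2*1000,X[:,2]*1000];return q[(q[:,4]>z0)&(q[:,4]<z1)&(d[uv[:,1],uv[:,0]]>0)]
b=ctrl.camera_info('scene');t=ctrl.camera_info('top');w=pickle.load(open('pics/wrist2.pkl','rb'))
pr=lambda n,q:print(n,len(q),'\n',q.round(1)[:36])
q=cloud(b,np.load('pics/scene3.npy'),349,358,286,304,14,60);pr('scene3 ptr',q[q[:,2]<-15])
q=cloud(b,np.load('pics/scene2.npy'),325,334,300,318,14,60);pr('scene2 ptr',q[q[:,2]<-15])
q=cloud(b,np.load('pics/scene2.npy'),353,368,297,312,13,25);print('rider scene2 pct y',len(q),np.percentile(q[:,2:],[5,25,50,75,95],axis=0).round(1).tolist())
q=cloud(w,np.load('pics/wrist2.npy'),232,256,260,284,16,28);print('rider w2',len(q),np.percentile(q[:,2:],[3,25,50,75,97],axis=0).round(1).tolist())
q=cloud(w,np.load('pics/wrist2.npy'),246,266,205,222,16,55);print('arm w2',len(q),np.percentile(q[:,2:],[3,25,50,75,97],axis=0).round(1).tolist())
E
```

```text
scene3 ptr 64 
 [[ 351.   286.   -16.  -125.6   51.3]
 [ 350.   287.   -15.4 -123.3   49.5]
 [ 351.   287.   -16.7 -125.    49.4]
 [ 352.   287.   -22.1 -121.9   53.4]
 [ 353.   287.   -20.1 -127.4   49.9]
 [ 350.   288.   -15.1 -123.9   46.6]
 [ 351.   288.   -16.6 -125.3   46.7]
 [ 352.   288.   -22.7 -121.3   51.5]
 [ 353.   288.   -23.6 -123.4   50.9]
 [ 354.   288.   -25.  -125.    50.9]
 [ 349.   289.   -15.2 -120.8   45.6]
 [ 350.   289.   -15.5 -123.6   44.4]
 [ 351.   289.   -18.7 -123.1   46.2]
 [ 352.   289.   -19.4 -125.4   45.5]
 [ 353.   289.   -24.  -123.2   48.8]
 [ 354.   289.   -25.5 -124.6   48.8]
 [ 350.   290.   -17.  -122.1   43.4]
 [ 351.   290.   -19.  -122.8   44. ]
 [ 352.   290.   -20.9 -123.8   44.5]
 [ 353.   290.   -23.4 -124.    45.6]
 [ 354.   290.   -25.5 -124.7   46.3]
 [ 352.   291.   -21.3 -123.6   42.3]
 [ 353.   291.   -25.2 -122.2   44.8]
 [ 354.   291.   -25.6 -124.8   43.8]
 [ 353.   292.   -23.8 -124.    40.8]
 [ 354.   292.   -27.9 -122.3   43.6]
 [ 353.   293.   -22.5 -125.8   36.8]
 [ 354.   293.   -26.6 -124.    39.7]
 [ 353.   294.   -25
[... 1178 characters left out ...]
 -54.   34.3]
 [330.  308.  -25.9 -53.4  36.3]
 [329.  309.  -24.7 -51.8  34. ]
 [330.  309.  -24.4 -55.2  32.2]
 [329.  310.  -23.5 -53.2  30.2]
 [330.  310.  -25.1 -54.4  30.5]
 [329.  311.  -23.9 -52.9  28.1]
 [330.  311.  -22.5 -57.4  25.1]
 [328.  312.  -20.5 -53.7  23.4]
 [329.  312.  -23.5 -53.5  25.1]]
rider scene2 pct y 80 [[-61.5, -155.9, 13.3], [-55.6, -123.5, 14.5], [-43.7, -121.0, 17.6], [-36.8, -119.5, 21.4], [-29.2, -113.9, 24.4]]
rider w2 182 [[-53.4, -130.0, 17.7], [-45.9, -126.6, 21.9], [-41.1, -123.2, 25.1], [-36.6, -121.0, 25.7], [-33.5, -120.4, 26.9]]
arm w2 100 [[-29.7, -56.2, 20.4], [-24.0, -55.1, 33.9], [-21.4, -54.0, 48.9], [-17.0, -53.1, 49.8], [-12.5, -52.8, 50.8]]
```

Depth puts the pointer at gauge y ≈ −124.5 to −125 mm and the rider between −120.5 and −130 mm (centre about −125). The pointer is centred on the block and the grip holds at 30 N, so I check that it is stable and hand in.

```bash
python3 -m handwheel '[[0.0,0,0,0,0,0,0],[0.0,0,0,0,0,0,0],[0.0,0,0,0,0,0,0],[0.0,0,0,0,0,0,0]]' && python3 -c "
from bench import ctrl
print(ctrl.close_job())"
```

```text
time: 12.95
position: [0.4927, -0.0445, 0.08]
tool_rot: [-2.356, -2.077, 0.001]
ft_force: [0.6, 3.7, -6.7]
grip_width: 0.303
grip_force: 30.0
the job is handed in; nothing more can be done
None
```

The job is handed in at about 13 s: the guard stands upright on the table clear of the gauge, and the arm is still squeezing handle and button at 30 N with the boom drawn out about 72 mm, where depth readings put the pointer within about 1 mm of the index block's centre (camera estimates differed by a few millimetres; the block allows ±5 mm).

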